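Nest a cover plate and hold the bayonet clamp home

ROBOT

A 6-joint arm with a two-finger parallel gripper is mounted at the origin on the work surface. World frame = base frame: x ahead of the robot, y to its left, z up, the work surface at z = 0. Lengths are in m, angles in rad, forces in N, time in s.
With the tool pointing down it reaches from about 0.25 to 0.775 m from the base axis. Payload 4 kg.
Tool frame: the origin (TCP) lies at the very end of the fingers, on their centre line; the grasp point (between the pads) lies 19 mm behind it; x points along the fingers, y is the direction in which the jaws open and shut, and the axes are right-handed (so a half turn about x gives the same grasp; the last joint's range is limited). The gripper opens to 94 mm and grips with 3 to 60 N. Pads are 16 mm wide; open, the fingers measure 119 mm over their backs; the gripper's body (75 mm by 177 mm) begins 78 mm behind the grasp point.
Start: joints at [1.11, 0.087, 1.371, -0, 1.684, -0.103], TCP at [0.193, 0.515, 0.206] pointing down, gripper open.
Joint ranges: [-3.1, 3.1], [-0.76, 2.03], [0.27, 2.55], [-1.08, 4.22], [0.17, 2.65], [-2.57, 2.57]. Speed limits (rad/s): [2.79, 2.79, 3.14, 3.14, 3.14, 3.14].

INTERFACE

Orientations are given as [roll, pitch, yaw] about the fixed x, y, z axes, in that order (R = Rz(yaw) Ry(pitch) Rx(roll)).
In Python, from bench import robot gives the robot as it stands.
- The arm moves only by the tool carry_out, never from a script. Its argument "targets" is a list of rows, each a list of 5 numbers: the closure, from 0 (fully open) to 1 (shut), then the shift along the tool's x, y, z in cm, then the turn about the tool's x in degrees. In form: [[fingers, tx, ty, tz, turn], ...]. A call has 1 to 20 rows; each row shifts and turns the commanded pose from where the row before left it, along the tool's axes as they then stand; what a row does not reach is not made up. A row lasts 1/10 s, in which the tool goes at most 50 mm and 8.59 degrees, less where a joint would pass 70% of its speed; a pose out of reach is approached as far as the arm can. A call is refused whole if a number of a shift passes 5 or a number of a turn 8.59, either way. A call with a gripper value outside its range is refused whole. The fingers move at their own pace and stop on an object; the grip force is fixed at half the most. Time passes only in rows, so rows that do not move let the fingers close. It gives the time, the measured TCP pose, the force and the opening at its end, in the units of the state.
- robot.get_obs(): the state, without advancing time (a new reading comes with each control period).
- robot.snapshot(name): name is "scene" or "top" or "wrist"; returns a dict with "image" (384x512x3 uint8, red, green, blue), "camera_matrix" (3x3 intrinsics, pixels), "distortion" ([k1, k2, p1, p2, k3] as OpenCV has them; the pictures are not rectified), "pose" (4x4, takes a point from camera to world coordinates). Camera axes: x right, y up, looking along -z (the intrinsics and any distortion apply to the point x, -y, -z); pixel columns grow to the right and rows downward; lengths in m; the calibration is good to about 2 mm. A picture is of the moment at which its call begins. There is no depth.
- robot.close_job(): hands the job in, once; it reports no verdict.
The state is a dict: "time": time; "joint_positions": joint angles; "qvel": joint speeds; "joint_torque": joint torques, N m; "tool_pos": TCP position; "ee_rot": TCP orientation; "wrist_force": force on the tool from outside, world axes, zero at the start; "wrist_torque": the same for the moment, N m; "width": finger opening in m.
Only numpy, scipy, OpenCV 4.12 (cv2) and the standard library are available. Lean on these libraries where they do the work, as an engineer would, in place of code of your own. Each camera call takes 0.05 s, during which the arm holds its last target. There are 200 camera calls.

TASK

Lay the loose steel cover plate flat and square in the pocket of the aluminium nest and let go of it, leaving the bin, screwdriver and jar where they are. Then take the clamp plug out of its cup, push it down through the plate into the nest until its flange is against the plate, and twist it a quarter turn clockwise as seen from above. It is spring-loaded and springs up and back if let go, so finish while still gripping it, pressed down flush and fully turned.

Things in the scene. Friction and masses are not known exactly. Their poses are not given: they have to be found in the camera images.
- nest_floor (a point): Centre of the pocket floor of the nest: fixed aluminium block 140 (x) x 110 (y) x 44 mm high, this point on its top face. z up, x along the long side. Pocket 103 x 61 mm inside; walls 8 mm above the floor, lower 4 mm upright, upper 4 mm bevelled outwards. Mid-way along both long sides, 60 mm wide finger notches cut through wall and block to 12 mm below the floor, from 26 mm off centre outwards.
- nest_bore (a point): Same point as nest_floor: mouth of the vertical bayonet bore, 31 mm across, with two lug slots 12 mm wide towards +x and -x (44 mm from slot end to slot end). Under an 8 mm roof the lugs can turn only clockwise seen from above, to a stop at 90 degrees. When turned under the roof but not pushed, the plug's spring lifts it 4 mm off flush.
- plunger (a joint): spring plunger in the bore, 22 mm across, its top 4 mm below the pocket floor at rest; value = metres pressed down, 0 at rest, 0.016 with the plug home. Pushes the plug up with 1.1 N at first touch, 5.6 N when home.
- return_ring (a joint): hidden return spring; value = radians turned clockwise, 0 at rest. The lugs meet it after about 13 degrees of twist, so about 1.35 when home; it works against the twist, 0.06 rising to 0.15 N m (friction comes on top). If let go, the plug rises 4 mm and turns back most of the way.
- plate_center (a point): Centre (half-way up) of the loose flat cover plate, dark steel, 100 (its x) x 58 (its y) x 10 mm (z), about 150 g, with a 45 mm round hole through its middle. Starts flat on a fixed 20 mm high H-shaped foam pad, 130 x 90 mm, its waist 60 x 34 mm, so fingers can reach past the plate's long sides at mid-length. Seated, its underside is on the pocket floor, this point 5 mm above nest_floor; either way round fits.
- plug_grip (a point): Middle of the grip bar of the loose clamp plug: black bar 46 mm long (its x), 16 mm thick (its y), 30 mm high, reaching 15 mm above and below this point. z up. The lugs point the same way as the bar: they enter the slots with the bar along the nest's x; turned home, the bar lies along the nest's y. Flush on the plate, this point is 31 mm above nest_floor.
- plate: the cover plate (same part as plate_center); origin at the centre of its underside
- plug: the clamp plug, about 150 g; origin at the centre of its shank's end. Going up: steel shank 26 mm across, 30 mm long; flange 56 mm across, 6 mm thick; grip bar 30 mm high. Lugs on the shank along +x and -x: 39 mm tip to tip, 7 mm wide, from 2 to 8 mm up. Starts upright, shank end on the table, in a fixed grey ring (64 mm outside, 45 mm bore, 22 mm high); lift straight out.
- bin: bystander: open black plastic bin 100 x 150 x 60 mm, beyond the work; origin at the centre of its underside
- driver: bystander: screwdriver lying on the table beyond the work
- jar: bystander: closed jar 54 mm across, 65 mm high, beyond the work; origin at the centre of its underside
Things that resemble listed ones, but are neither listed nor needed, are in the scene too. Of the things shaped like the plate, the dark steel one is meant. Several things have the shape of the plug; the one meant has the colours described above.

How it is judged:
By the outcome, as a careful person would: the job done as asked, in the order asked, and still so for the second after the job is handed in, while the arm keeps its last pose, push and grip.
It also fails if it takes over 61 s, if anything falls off the work surface, if the arm or the gripper's body presses on something with over 40 N, if the wrist force passes 120 N, or if a joint passes its speed limit or range.

## Working session

There is one attempt and no reset: what is moved stays moved. The work goes in short steps, Python scripts to look and compute and a tool call to move; the robot and the scene stay as the last step left them, time stands still between calls to the robot, and variables do not carry over. Pictures are saved under pics/ and viewed, about 8 in all and at most 12, crops included, and the job is handed in when it is done.

Besides the shell and the picture viewer there is one more tool, called by a JSON object that holds its "api" and its "payload", one argument or row to a line. carry_out: Moves the arm, as the interface text tells. Its arguments: {"type":"object","properties":{"targets":{"type":"array","items":{"type":"array","items":{"type":"number"}}}},"required":["targets"]}

```bash
mkdir -p pics
cat > h.py <<'E'
import numpy as np, cv2
from bench import robot
def snap(cam,name=None):
    s=robot.snapshot(cam)
    if name: cv2.imwrite(f'pics/{name}.png',cv2.cvtColor(s['image'],cv2.COLOR_RGB2BGR))
    return s
def ray(s,uv):
    p=cv2.undistortPoints(np.array(uv,float).reshape(-1,1,2),s['camera_matrix'],np.array(s['distortion'],float)).reshape(-1,2)
    d=np.c_[p[:,0],-p[:,1],-np.ones(len(p))]@s['pose'][:3,:3].T
    return s['pose'][:3,3],d
def onz(s,uv,z):
    o,d=ray(s,uv); return o+d*((z-o[2])/d[:,2])[:,None]
def proj(s,P):
    P=np.atleast_2d(P); c=(P-s['pose'][:3,3])@s['pose'][:3,:3]
    c=c*[1,-1,-1]
    return cv2.projectPoints(c,np.zeros(3),np.zeros(3),s['camera_matrix'],np.array(s['distortion'],float))[0].reshape(-1,2)
def obs():
    o=robot.get_obs(); 
    for k in ('time','tool_pos','ee_rot','wrist_force','wrist_torque','width'): print(k,np.round(o[k],4))
    return o
E
python3 - <<'E'
from h import *
obs()
a=snap('scene')['image'];b=snap('top');
print(b['pose'].round(3),b['camera_matrix'].round(1),b['distortion'])
np.save('top0.npy',b,allow_pickle=True)
im=np.hstack([a,b['image']])
cv2.imwrite('pics/a.png',cv2.cvtColor(a,cv2.COLOR_RGB2BGR));cv2.imwrite('pics/top0.png',cv2.cvtColor(cv2.resize(b['image'],(800,600)),cv2.COLOR_RGB2BGR))
E
```

```text
time 0.0
tool_pos [0.1924 0.5147 0.2043]
ee_rot [-1.6626  1.5686 -2.0204]
wrist_force [ 0.2919 -0.6425  0.3446]
wrist_torque [-0.0139  0.0369 -0.0128]
width 0.0939
[[ 0.006  0.988 -0.151  0.38 ]
 [-1.     0.008  0.018 -0.043]
 [ 0.019  0.151  0.988  1.44 ]
 [ 0.     0.     0.     1.   ]] [[483.7   0.  257.1]
 [  0.  483.7 189. ]
 [  0.    0.    1. ]] [-0.1385985  0.         0.         0.         0.       ]
```

View pics/top0.png

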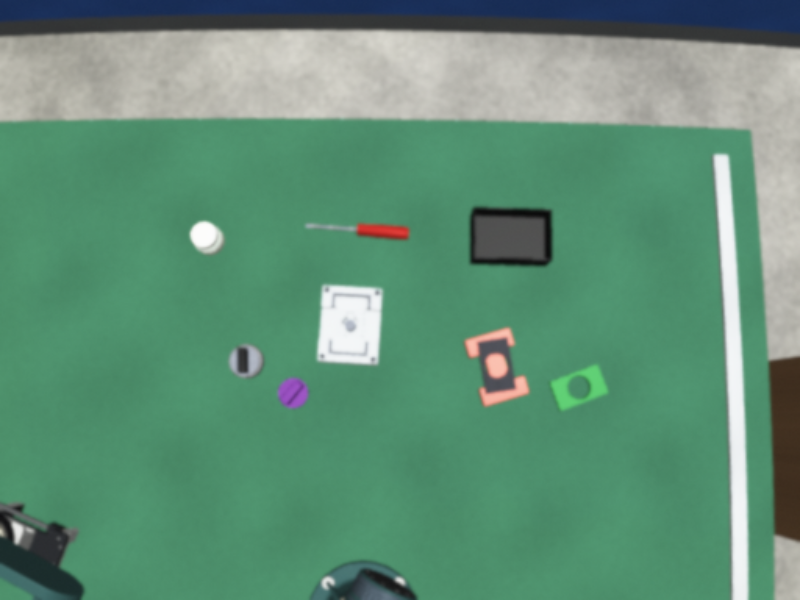

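View pics/a.png

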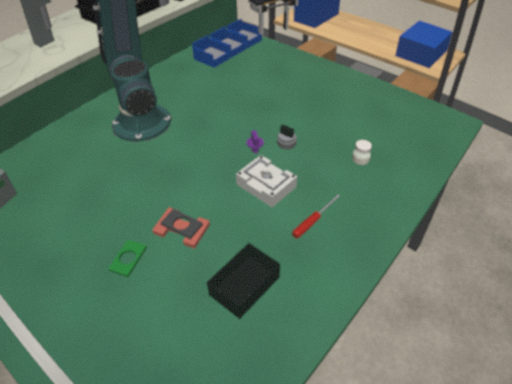

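Candidates, in top-view pixels at 800 px wide. Plates: dark steel on the orange pad (497,366) and a green one (580,387); I choose the dark one. Plugs: black bar and grey body in the grey cup (246,361) and a purple one (293,393); I choose the black and grey one. The nest is at (350,325).

Run:
```python
from h import *
s=np.load('top0.npy',allow_pickle=True).item();im=s['image'];k=1.5625
hsv=cv2.cvtColor(im,cv2.COLOR_RGB2HSV).astype(int)
def blob(m,cx,cy,r,z,name):
    M=np.zeros(m.shape,np.uint8);cx,cy=int(cx/k),int(cy/k);M[cy-r:cy+r,cx-r:cx+r]=m[cy-r:cy+r,cx-r:cx+r]
    n,l,st,_=cv2.connectedComponentsWithStats(M);i=1+np.argmax(st[1:,4])
    c=max(cv2.findContours((l==i).astype(np.uint8),cv2.RETR_EXTERNAL,cv2.CHAIN_APPROX_NONE)[0],key=len)
    P=onz(s,c.reshape(-1,2),z)[:,:2]
    (x,y),(w,h),a=cv2.minAreaRect((P*1000).astype(np.float32))
    print(name,st[i,4],'c',round(x,1),round(y,1),'size',round(w,1),round(h,1),'ang',round(a,1))
V=hsv[...,2];S=hsv[...,1]
blob((V<95)&(S<110),497,366,28,.030,'plate')
blob((hsv[...,0]<15)&(S>80)&(V>120),497,366,32,.020,'pad')
blob((V<70),246,361,16,.066,'bar')
blob((S<60),246,361,16,.03,'cup')
blob((S<60)&(V>130),350,325,38,.05,'nest')
crop=np.hstack([cv2.resize(im[205:265,295:355],(390,390),interpolation=2),cv2.resize(im[205:265,137:197],(390,390),interpolation=2)])
cv2.imwrite('pics/crop.png',cv2.cvtColor(crop,cv2.COLOR_RGB2BGR))
```

```text
plate 308 c 465.8 -244.7 size 89.2 55.1 ang 9.4
pad 254 c 418.4 -260.5 size 35.1 91.3 ang 16.8
bar 71 c 470.2 222.5 size 40.1 11.5 ang 1.9
cup 383 c 471.0 222.9 size 63.6 62.3 ang 64.7
nest 1980 c 538.5 28.7 size 114.6 146.0 ang 87.1
```

View pics/crop.png

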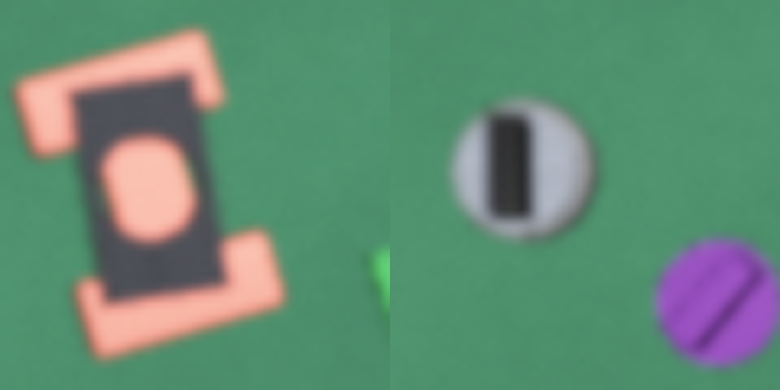

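The crop confirms both choices: the dark plate, with its long axis about 9° left of +x, and the black-bar plug in the grey cup. Next I work out the move numbers.

```bash
cat >> h.py <<'E'
from scipy.spatial.transform import Rotation as Rn
def plan(p,jaw_deg,half=0,o=None,c=None):
    """turn (deg about tool x) so tool y points along yaw jaw_deg (mod 180), then shift in the NEW axes (cm)."""
    o=o or robot.get_obs(); r=o['ee_rot']; R=Rn.from_euler('xyz',r).as_matrix()
    yaw=np.degrees(np.arctan2(R[1,1],R[0,1]))
    # tool x is down: + turn about tool x lowers yaw
    t=-(jaw_deg-yaw); t=(t+90)%180-90
    if half: t-=180*np.sign(t)
    Y=np.radians(yaw-t); y=np.array([np.cos(Y),np.sin(Y),0]); x=np.array([0,0,-1.]); z=np.cross(x,y)
    d=np.array(p)-np.array(o['tool_pos'])
    print('tilt axis x',R[:,0].round(3),'yaw',yaw.round(2),'turn',round(t,2),'then shift cm',np.round(100*np.array([d@x,d@y,d@z]),2), 'j',np.round(o['joint_positions'],2),'w',round(float(o['width']),4),'F',np.round(o['wrist_force'],2),'t',np.round(o['time'],2))
E
python3 - <<'E'
from h import *
plan([.466,-.245,.17],99.4); plan([.466,-.245,.17],99.4,1)
s=robot.snapshot('wrist');o=robot.get_obs()
T=np.eye(4);T[:3,:3]=Rn.from_euler('xyz',o['ee_rot']).as_matrix();T[:3,3]=o['tool_pos']
print((np.linalg.inv(T)@s['pose']).round(3),s['camera_matrix'].round(0).tolist(),s['distortion'])
E
```

```text
tilt axis x [-0.001 -0.002 -1.   ] yaw 69.5 turn -29.9 then shift cm [  3.44 -79.42  14.58] j [ 1.11  0.09  1.37 -0.    1.68 -0.1 ] w 0.0941 F [-0.59  0.53 -0.08] t 0.1
tilt axis x [-0.001 -0.002 -1.   ] yaw 69.5 turn 150.1 then shift cm [  3.44  79.42 -14.58] j [ 1.11  0.09  1.37 -0.    1.68 -0.1 ] w 0.0941 F [-0.59  0.53 -0.08] t 0.1
[[ 0.     0.252 -0.968 -0.179]
 [ 1.     0.     0.     0.001]
 [ 0.    -0.968 -0.252 -0.074]
 [ 0.     0.     0.     1.   ]] [[343.0, 0.0, 255.0], [0.0, 343.0, 192.0], [0.0, 0.0, 1.0]] [-0.03827024  0.          0.          0.          0.        ]
```

Run:
```python
from h import *
plan([.53,.03,.22],87)
```

```text
tilt axis x [-0.001 -0.001 -1.   ] yaw 69.5 turn -17.5 then shift cm [ -1.54 -46.65  36.25] j [ 1.11  0.09  1.37 -0.    1.68 -0.1 ] w 0.0942 F [-0.48  0.34 -0.23] t 0.15
```

{"api": "carry_out", "payload": {
  "targets": [
    [0, -0.5, 0, 0, -8.5],
    [0, -0.5, 0, 0, -8.5],
    [0, -0.5, -3.1, 2.4, -0.5],
    [0, 0, -3.1, 2.4, 0],
    [0, 0, -3.1, 2.4, 0],
    [0, 0, -3.1, 2.4, 0],
    [0, 0, -3.1, 2.4, 0],
    [0, 0, -3.1, 2.4, 0],
    [0, 0, -3.1, 2.4, 0],
    [0, 0, -3.1, 2.4, 0],
    [0, 0, -3.1, 2.4, 0],
    [0, 0, -3.1, 2.4, 0],
    [0, 0, -3.1, 2.4, 0],
    [0, 0, -3.1, 2.4, 0],
    [0, 0, -3.1, 2.4, 0],
    [0, 0, -3.1, 2.5, 0],
    [0, 0, -3.1, 2.5, 0],
    [0, 0, 0, 0, 0],
    [0, 0, 0, 0, 0]
  ]
}}

```text
time: 2.05
tool_pos: [0.5294, 0.0312, 0.2197]
ee_rot: [2.833, 1.569, 2.778]
wrist_force: [-0.4, 0.8, -1.1]
width: 0.0938
```

Run:
```python
from h import *
plan([.53,.03,.22],87)
s=snap('wrist');np.save('w1.npy',s,allow_pickle=True)
cv2.imwrite('pics/w1.png',cv2.cvtColor(cv2.resize(s['image'],(800,600)),cv2.COLOR_RGB2BGR))
for n,p in dict(nest=[.5385,.0287,.044],plug=[.47,.2225,.05],plate=[.466,-.245,.03]).items(): print(n,proj(s,p).round())
```

```text
tilt axis x [-0.002  0.001 -1.   ] yaw 86.9 turn -0.1 then shift cm [-0.03 -0.12  0.07] j [-0.05  0.04  1.39  0.    1.71 -1.57] w 0.0938 F [-0.36  0.83 -1.08] t 2.05
nest [[252. 183.]]
plug [[441. 108.]]
plate [[ -3. 129.]]
```

View pics/w1.png

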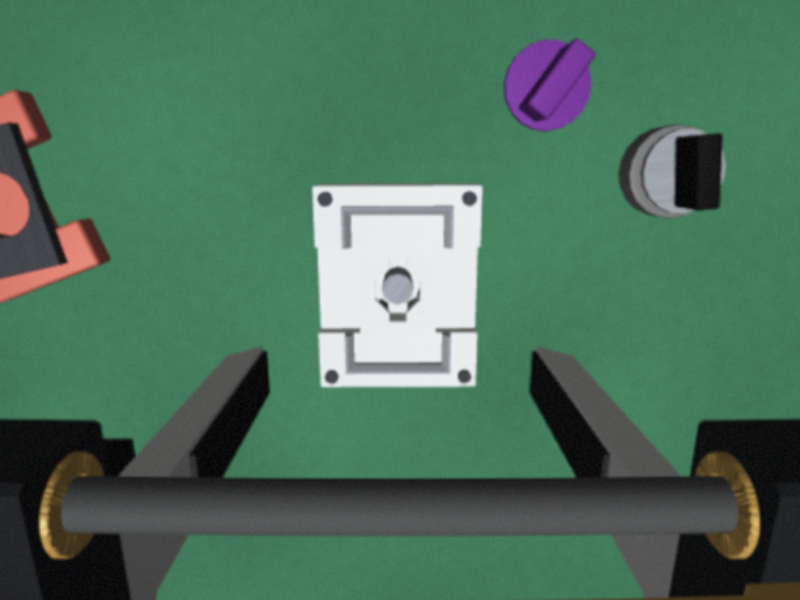

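Run:
```python
from h import *
s=np.load('w1.npy',allow_pickle=True).item();im=s['image'];k=1.5625
print(s['pose'][:3,3].round(3))
hsv=cv2.cvtColor(im,cv2.COLOR_RGB2HSV).astype(int);V=hsv[...,2];S=hsv[...,1]
D=[]
for c in [(325,199),(469,199),(332,376),(464,376)]:
    x,y=int(c[0]/k),int(c[1]/k);w=np.clip(190-V[y-7:y+8,x-7:x+8],0,None)*(S[y-7:y+8,x-7:x+8]<70)
    yy,xx=np.mgrid[y-7:y+8,x-7:x+8];D.append([(w*xx).sum()/w.sum(),(w*yy).sum()/w.sum()])
P=onz(s,D,.052);print(P.round(4).tolist(),'c',P.mean(0).round(4))
for a,b in((0,2),(1,3)):
    d=P[a]-P[b];print('len',np.hypot(*d[:2]).round(4),'yaw',np.degrees(np.arctan2(d[1],d[0])).round(2)%180)
for a,b in((0,1),(2,3)):
    d=P[a]-P[b];print('wid',np.hypot(*d[:2]).round(4),'yaw',np.degrees(np.arctan2(d[1],d[0])).round(2)%180)
m=((S<50)&(V>120)).astype(np.uint8);m[:110]=0;m[255:]=0;m[:,:190]=0;m[:,325:]=0
m=cv2.morphologyEx(m,cv2.MORPH_OPEN,np.ones((3,3)))
c=max(cv2.findContours(m,cv2.RETR_EXTERNAL,cv2.CHAIN_APPROX_NONE)[0],key=cv2.contourArea)
for z in(.044,.052):
  Q=onz(s,c.reshape(-1,2),z)[:,:2]*1000; print(z,cv2.minAreaRect(Q.astype(np.float32)))
# plunger centre, z=.040
m=np.zeros_like(m);g=im[165:205,235:275].astype(int)
print('plunger px guess->',onz(s,[[398/k,287/k]],.040).round(4))
plan([.466,-.245,.15],99.4)
```

```text
[0.456 0.036 0.399]
[[0.4765, -0.0122, 0.052], [0.4812, 0.0799, 0.052], [0.5981, -0.0184, 0.052], [0.603, 0.0737, 0.052]] c [0.5397 0.0307 0.052 ]
len 0.1218 yaw 177.09
len 0.122 yaw 177.09
wid 0.0923 yaw 87.12
wid 0.0923 yaw 86.96
0.044 ((541.0625610351562, 30.634693145751953), (111.00813293457031, 141.4491424560547), 87.0914306640625)
0.052 ((539.1571655273438, 30.761930465698242), (108.50835418701172, 138.2638702392578), 87.0914306640625)
plunger px guess-> [[0.54   0.0315 0.04  ]]
tilt axis x [-0.001  0.001 -1.   ] yaw 86.99 turn -12.41 then shift cm [  7.   -26.3  -10.75] j [-0.05  0.04  1.39  0.    1.71 -1.57] w 0.0942 F [-0.29 -0.3   0.2 ] t 2.1
```

Screw spacing on z = 0.052 (122 x 92 mm) agrees with the block outline. The nest is at (0.5397, 0.0307) with yaw -2.95°. On to the plate.

{"api": "carry_out", "payload": {
  "targets": [
    [0, 0, 0, 0, -6.2],
    [0, 0, 0, 0, -6.2],
    [0, 0, -3.3, -1.3, 0],
    [0, 0, -3.3, -1.3, 0],
    [0, 1, -3.3, -1.3, 0],
    [0, 1, -3.3, -1.3, 0],
    [0, 1, -3.3, -1.4, 0],
    [0, 1, -3.3, -1.4, 0],
    [0, 1, -3.3, -1.4, 0],
    [0, 1, -3.2, -1.4, 0],
    [0, 0, 0, 0, 0],
    [0, 0, 0, 0, 0]
  ]
}}

```text
time: 3.3
tool_pos: [0.4658, -0.2443, 0.1604]
ee_rot: [1.47, 1.57, 1.634]
wrist_force: [0.4, 0.8, 1.1]
width: 0.0936
```

Run:
```python
from h import *
plan([.466,-.245,.15],99.4)
s=snap('wrist');np.save('w2.npy',s,allow_pickle=True)
cv2.imwrite('pics/w2.png',cv2.cvtColor(cv2.resize(s['image'],(800,600)),cv2.COLOR_RGB2BGR))
im=s['image'];hsv=cv2.cvtColor(im,cv2.COLOR_RGB2HSV).astype(int);V=hsv[...,2];S=hsv[...,1]
o=s['pose'][:3,3];print(o.round(3),proj(s,[.466,-.245,.03]))
m=((V<110)&(S<90)).astype(np.uint8)
m=cv2.morphologyEx(m,cv2.MORPH_OPEN,np.ones((3,3)))
n,l,st,ce=cv2.connectedComponentsWithStats(m)
c0=proj(s,[.466,-.245,.03])[0]
for i in range(1,n):
    if st[i,4]>300:
        c=max(cv2.findContours((l==i).astype(np.uint8),cv2.RETR_EXTERNAL,cv2.CHAIN_APPROX_NONE)[0],key=len)
        print(st[i],ce[i].round(),cv2.minAreaRect((onz(s,c.reshape(-1,2),.03)[:,:2]*1000).astype(np.float32)))
# hole
m=((hsv[...,0]<15)&(S>80)).astype(np.uint8)
for c in cv2.findContours(m,cv2.RETR_CCOMP,cv2.CHAIN_APPROX_NONE)[0]:
    if len(c)>60: Q=onz(s,c.reshape(-1,2),.03)[:,:2]*1000; print('orange',c.reshape(-1,2).mean(0).round(),cv2.minAreaRect(Q.astype(np.float32)))
```

```text
tilt axis x [-0.     0.001 -1.   ] yaw 99.41 turn 0.01 then shift cm [ 1.04 -0.07  0.01] j [-0.59  0.05  1.5   0.    1.59 -2.33] w 0.0936 F [0.44 0.76 1.07] t 3.3
[ 0.393 -0.255  0.34 ] [[252.8536117  184.11686839]]
[ 222  132   64  104 4667] [253. 182.] ((467.28240966796875, -244.78265380859375), (98.34356689453125, 58.67885208129883), 9.380452156066895)
[    0   223   512   161 35837] [259. 316.] ((597.6214599609375, -222.81646728515625), (192.01942443847656, 578.8187866210938), 9.91257381439209)
[ 119  361  109   23 1025] [166. 377.] ((689.6115112304688, -297.6344299316406), (29.76580810546875, 118.68585205078125), 10.03530502319336)
orange [257. 231.] ((505.52655029296875, -234.3870086669922), (37.05987548828125, 86.32617950439453), 16.586410522460938)
orange [252. 185.] ((467.2637023925781, -246.21942138671875), (43.41582489013672, 34.445472717285156), 18.217824935913086)
orange [245. 128.] ((419.5210266113281, -259.9685363769531), (33.57529067993164, 86.25433349609375), 16.531614303588867)
orange [208. 147.] ((437.71136474609375, -290.320068359375), (12.208410263061523, 14.55084228515625), 15.35622501373291)
```

View pics/w2.png

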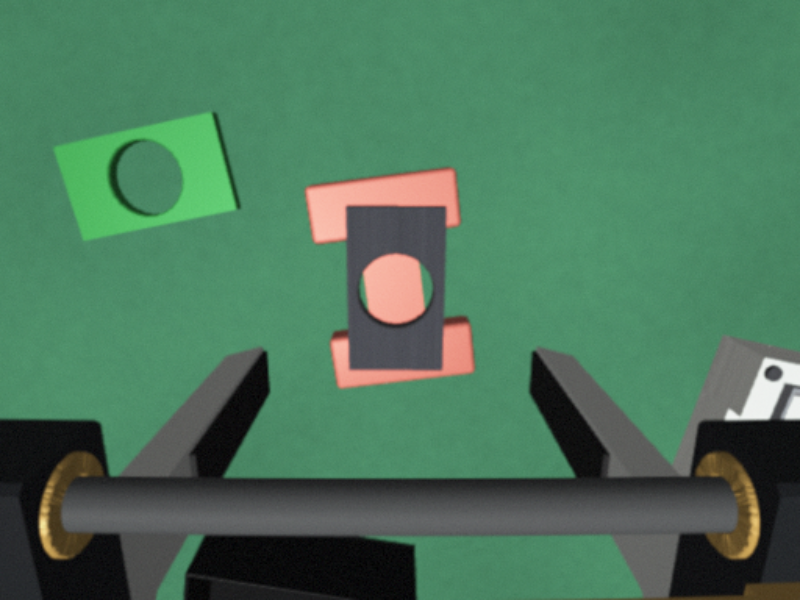

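The plate is at (0.4673, -0.2448) with yaw 9.4°, between the jaws. Descend and grip.

{"api": "carry_out", "payload": {
  "targets": [
    [0, 3, 0, 0.1, 0],
    [0, 3, -0.1, 0, 0],
    [0, 3, 0, 0, 0],
    [0, 3, 0, 0, 0],
    [0, 1.5, 0, 0, 0],
    [0, 0.9, 0, 0, 0],
    [0, 0.4, 0, 0, 0],
    [0, 0, 0, 0, 0],
    [1, 0, 0, 0, 0],
    [1, 0, 0, 0, 0],
    [1, 0, 0, 0, 0],
    [1, 0, 0, 0, 0],
    [1, 0, 0, 0, 0],
    [1, 0, 0, 0, 0]
  ]
}}

```text
time: 4.75
tool_pos: [0.4671, -0.2464, 0.0127]
ee_rot: [-0.257, 1.57, -0.093]
wrist_force: [0.2, 0.3, 1.3]
width: 0.0579
```

{"api": "carry_out", "payload": {
  "targets": [
    [1, -1, 0, 0, 0],
    [1, -2, 0, 0, 0],
    [1, -3, 0, 0, 0],
    [1, -3, 0, 0, 0],
    [1, 0, 0, 0, 0]
  ]
}}

```text
time: 5.25
tool_pos: [0.4698, -0.2481, 0.1079]
ee_rot: [-0.755, 1.561, -0.591]
wrist_force: [-0.2, -0.5, -1.2]
width: 0.0574
```

Run:
```python
from h import *
plan([.5397,.0307,.095],87.05)
```

```text
tilt axis x [ 0.009 -0.006 -1.   ] yaw 99.4 turn 12.35 then shift cm [ 1.29 28.2   5.54] j [-0.59  0.08  1.58  0.    1.48 -2.33] w 0.0574 F [-0.23 -0.54 -1.25] t 5.25
```

{"api": "carry_out", "payload": {
  "targets": [
    [1, 0, 0, 0, 4],
    [1, 0, 0, 0, 4.2],
    [1, 0, 0, 0, 4.2],
    [1, 0, 2, 0.5, 0],
    [1, 0, 3, 0.6, 0],
    [1, 0, 3, 0.6, 0],
    [1, 0, 3, 0.6, 0],
    [1, 0, 3, 0.6, 0],
    [1, 0, 3, 0.6, 0],
    [1, 0, 3, 0.6, 0],
    [1, 0.4, 3, 0.5, 0],
    [1, 0.4, 3, 0.5, 0],
    [1, 0.4, 2.2, 0.4, 0],
    [1, 0, 0, 0, 0],
    [1, 0, 0, 0, 0],
    [1, 0, 0, 0, 0]
  ]
}}

```text
time: 6.85
tool_pos: [0.5363, 0.0316, 0.09]
ee_rot: [-2.643, 1.57, -2.697]
wrist_force: [-0.3, -0.8, -1.6]
width: 0.0577
```

Run:
```python
from h import *
plan([.5397,.0307,.095],87.05)
s=snap('wrist');np.save('w3.npy',s,allow_pickle=True)
cv2.imwrite('pics/w3.png',cv2.cvtColor(cv2.resize(s['image'],(800,600)),cv2.COLOR_RGB2BGR))
```

```text
tilt axis x [-0.001 -0.    -1.   ] yaw 86.95 turn -0.1 then shift cm [-0.5  -0.08  0.34] j [-0.05  0.11  1.58 -0.    1.46 -1.56] w 0.0577 F [-0.25 -0.77 -1.57] t 6.85
```

View pics/w3.png

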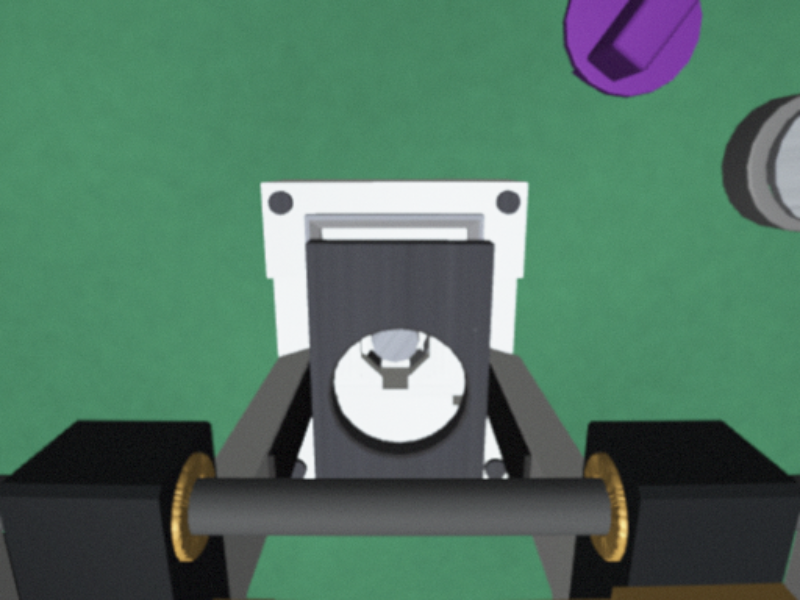

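Run:
```python
from h import *
s=np.load('w3.npy',allow_pickle=True).item();im=s['image'];k=1.5625
hsv=cv2.cvtColor(im,cv2.COLOR_RGB2HSV).astype(int);V=hsv[...,2];S=hsv[...,1]
D=[]
for c in [(280,202),(508,202)]:
    x,y=int(c[0]/k),int(c[1]/k);w=np.clip(190-V[y-9:y+10,x-9:x+10],0,None)*(S[y-9:y+10,x-9:x+10]<70)
    yy,xx=np.mgrid[y-9:y+10,x-9:x+10];D.append([(w*xx).sum()/w.sum(),(w*yy).sum()/w.sum()])
P=onz(s,D,.052);print('screws',P.round(4).tolist(),'(before: .4765,-.0122 / .4812,.0799)')
Zt=.108
# hole contour: bright/non-dark enclosed within plate; top rim = upper arc; fit circle to rays on Zt for rim points of upper 60%
m=((V<100)&(S<90)).astype(np.uint8)
m=m[:,195:322];m[300:]=1
e=[]
cx,cy=256,246
for a in np.radians(np.arange(150,391,5)):   # image angles, upper half and sides
    pr=[]
    for r in np.arange(20,60,.25):
        u,v=cx+r*np.cos(a),cy+r*np.sin(a)
        pr.append(cv2.getRectSubPix(im.astype(np.float32)[...,1],(1,1),(u,v))[0,0])
    pr=np.array(pr);i=np.argmax(pr<110); e.append([cx+(20+.25*i)*np.cos(a),cy+(20+.25*i)*np.sin(a)])
Q=onz(s,e,Zt)[:,:2]
A=np.c_[2*Q,np.ones(len(Q))];b=(Q**2).sum(1);keep=np.ones(len(Q),bool)
for _ in range(5):
    x=np.linalg.lstsq(A[keep],b[keep],rcond=None)[0];r=np.sqrt(x[2]+x[0]**2+x[1]**2);res=np.hypot(*(Q-x[:2]).T)-r;keep=abs(res)<.0012
print('hole',x[:2].round(4),'r',r.round(4),keep.sum(),len(Q))
# near edge
ed=[]
for u in range(212,302,6):
    col=im[145:165,u,1].astype(int); ed.append([u,145+np.argmax(col<100)-.5])
E=onz(s,ed,Zt)[:,:2];pf=np.polyfit(E[:,1],E[:,0],1)
print('edge yaw',-np.degrees(np.arctan(pf[0])).round(2),'centre from edge x',(np.median(E[:,0])+.05).round(4),'at y',np.median(E[:,1]).round(4))
plan([.5397,.0307,.095],87.05)
```

```text
screws [[0.4765, -0.0117, 0.052], [0.4811, 0.0795, 0.052]] (before: .4765,-.0122 / .4812,.0799)
hole [0.5348 0.033 ] r 0.0212 40 49
edge yaw -3.05 centre from edge x 0.5363 at y 0.035
tilt axis x [-0. -0. -1.] yaw 86.93 turn -0.12 then shift cm [-0.48 -0.06  0.32] j [-0.05  0.11  1.58 -0.    1.46 -1.56] w 0.0573 F [ 0.91 -0.08 -2.01] t 6.9
```

{"api": "carry_out", "payload": {
  "targets": [
    [1, 0, -0.2, 0.4, -0.1],
    [1, 1, 0, 0, 0],
    [1, 1.5, 0, 0, 0],
    [1, 1.5, 0, 0, 0],
    [1, 0.2, 0, 0, 0],
    [1, 0, 0, 0, 0],
    [1, 0, 0, 0, 0]
  ]
}}

```text
time: 7.6
tool_pos: [0.5408, 0.0303, 0.0486]
ee_rot: [0.274, 1.571, 0.224]
wrist_force: [0.2, -0.5, -2.4]
width: 0.0575
```

Run:
```python
from h import *
plan([.540,.0295,.036],87.05)
s=snap('wrist');np.save('w4.npy',s,allow_pickle=True)
cv2.imwrite('pics/w4.png',cv2.cvtColor(cv2.resize(s['image'][90:330,120:400],(800,686)),cv2.COLOR_RGB2BGR)[:600])
```

```text
tilt axis x [ 0.  0. -1.] yaw 87.11 turn 0.06 then shift cm [ 1.26 -0.09 -0.08] j [-0.05  0.15  1.62  0.    1.37 -1.57] w 0.0575 F [ 0.21 -0.49 -2.36] t 7.6
```

View pics/w4.png

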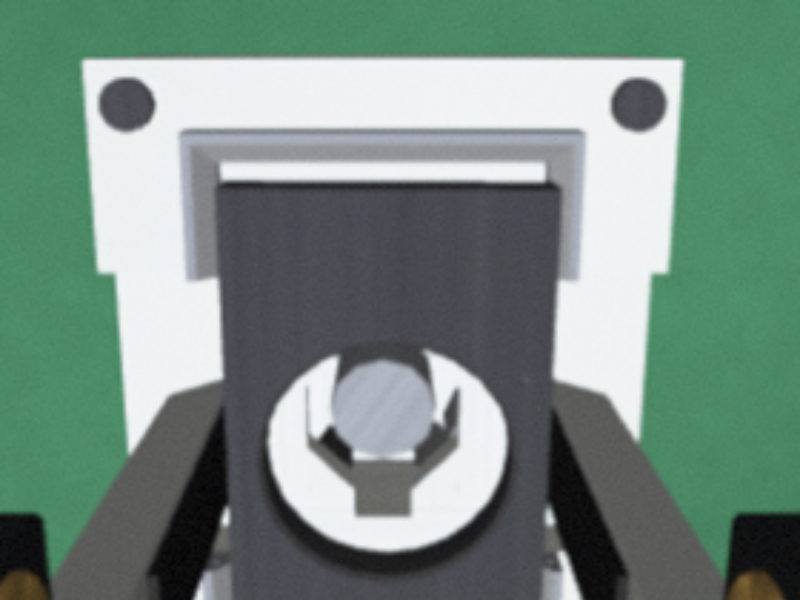

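Run:
```python
from h import *
s=np.load('w4.npy',allow_pickle=True).item();f=2.857
px=lambda a:[[120+u/f,90+v/f] for u,v in a]
print('plate edge',onz(s,px([(218,185),(389,185),(560,185)]),.0666).round(4).tolist())
print('pocket mouth',onz(s,px([(182,130),(383,130),(585,130)]),.052).round(4).tolist())
print('floor near edge',onz(s,px([(220,162),(546,162)]),.044).round(4).tolist())
print('screws',onz(s,px([(127,104),(638,104)]),.052).round(4).tolist())
```

```text
plate edge [[0.49, 0.0062, 0.0666], [0.4914, 0.0345, 0.0666], [0.4928, 0.0629, 0.0666]]
pocket mouth [[0.4818, -0.0019, 0.052], [0.4837, 0.0339, 0.052], [0.4855, 0.0699, 0.052]]
floor near edge [[0.4888, 0.003, 0.044], [0.4919, 0.0641, 0.044]]
screws [[0.4767, -0.0112, 0.052], [0.4813, 0.0793, 0.052]]
```

{"api": "carry_out", "payload": {
  "targets": [
    [1, 0, -0.1, -0.1, 0],
    [1, 0.4, 0, 0, 0],
    [1, 0.3, 0, 0, 0],
    [1, 0.2, 0, 0, 0],
    [1, 0.2, 0, 0, 0],
    [1, 0.1, 0, 0, 0],
    [1, 0, 0, 0, 0]
  ]
}}

```text
time: 8.35
tool_pos: [0.5396, 0.0294, 0.0367]
ee_rot: [1.558, 1.571, 1.508]
wrist_force: [-1.0, 0.7, -0.2]
width: 0.0577
```

{"api": "carry_out", "payload": {
  "targets": [
    [1, 0.05, 0, 0, 0],
    [0.5, 0, 0, 0, 0],
    [0, 0, 0, 0, 0],
    [0, 0, 0, 0, 0],
    [0, 0, 0, 0, 0],
    [0, 0, 0, 0, 0],
    [0, -1, 0, 0, 0],
    [0, -3, 0, 0, 0],
    [0, -4, 0, 0, 0],
    [0, -4, 0, 0, 0],
    [0, -3, 0, 0, 0],
    [0, -2, 0, 0, 0],
    [0, 0, 0, 0, 0],
    [0, 0, 0, 0, 0]
  ]
}}

```text
time: 9.75
tool_pos: [0.5396, 0.0293, 0.2061]
ee_rot: [0.1, 1.57, 0.049]
wrist_force: [0.0, 0.3, -0.5]
width: 0.094
```

Run:
```python
from h import *
plan([.470,.222,.19],91)
s=snap('wrist');np.save('w5.npy',s,allow_pickle=True)
cv2.imwrite('pics/w5.png',cv2.cvtColor(cv2.resize(s['image'][60:330,120:480],(800,600)),cv2.COLOR_RGB2BGR))
```

```text
tilt axis x [ 0.001  0.    -1.   ] yaw 87.1 turn -3.9 then shift cm [ 1.61 19.39 -6.63] j [-0.05  0.07  1.39  0.    1.68 -1.57] w 0.094 F [ 0.01  0.34 -0.55] t 9.75
```

View pics/w5.png

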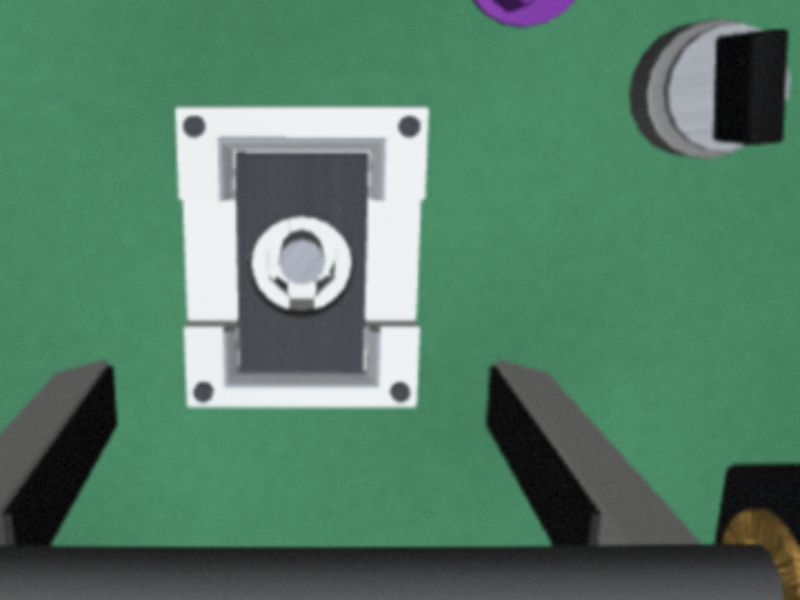

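The plate sits square inside the bevels, with even margins at crop columns 236–368 and rows 152–373. I measure it numerically, then go to the plug.

Run:
```python
from h import *
s=np.load('w5.npy',allow_pickle=True).item();im=s['image']
hsv=cv2.cvtColor(im,cv2.COLOR_RGB2HSV).astype(int);V=hsv[...,2];S=hsv[...,1]
f=800/360;D=[]
for c in [(194,126),(409,126),(203,391),(400,391)]:
    x,y=int(120+c[0]/f),int(60+c[1]/f);w=np.clip(190-V[y-7:y+8,x-7:x+8],0,None)*(S[y-7:y+8,x-7:x+8]<70)
    yy,xx=np.mgrid[y-7:y+8,x-7:x+8];D.append([(w*xx).sum()/w.sum(),(w*yy).sum()/w.sum()])
P=onz(s,D,.052);print('nest',P.mean(0).round(4),[np.degrees(np.arctan2(*(P[b]-P[a])[[1,0]])).round(2) for a,b in((0,2),(1,3))])
m=((V<100)&(S<90)).astype(np.uint8);m[:,:215]=0;m[:,295:]=0;m[:120]=0;m[240:]=0
c=max(cv2.findContours(m,cv2.RETR_EXTERNAL,cv2.CHAIN_APPROX_NONE)[0],key=cv2.contourArea)
for z in(.054,.060): print('plate',z,cv2.minAreaRect((onz(s,c.reshape(-1,2),z)[:,:2]*1000).astype(np.float32)))
```

```text
nest [0.5397 0.0307 0.052 ] [np.float64(-2.88), np.float64(-2.9)]
plate 0.054 ((540.1725463867188, 28.31050682067871), (62.63056945800781, 99.2736587524414), 87.08858489990234)
plate 0.06 ((538.833984375, 28.418804168701172), (61.49691390991211, 97.47676849365234), 87.08854675292969)
```

{"api": "carry_out", "payload": {
  "targets": [
    [0, 0, 0, 0, -3.9],
    [0, 0, 2.4, -0.8, 0],
    [0, 0, 2.4, -0.8, 0],
    [0, 0, 2.4, -0.8, 0],
    [0, 0, 2.4, -0.8, 0],
    [0, 0, 2.4, -0.8, 0],
    [0, 0, 2.4, -0.8, 0],
    [0, 0, 2.5, -0.9, 0],
    [0, 0, 2.5, -0.9, 0],
    [0, 0, 0, 0, 0],
    [0, 0, 0, 0, 0],
    [0, 0, 0, 0, 0]
  ]
}}

```text
time: 11.0
tool_pos: [0.4701, 0.2212, 0.2049]
ee_rot: [-2.561, 1.569, -2.545]
wrist_force: [0.6, 0.3, 0.2]
width: 0.0941
```

Run:
```python
from h import *
plan([.470,.222,.19],91)
s=snap('wrist');np.save('w6.npy',s,allow_pickle=True)
cv2.imwrite('pics/w6.png',cv2.cvtColor(cv2.resize(s['image'][90:300,140:420],(800,600)),cv2.COLOR_RGB2BGR))
im=s['image'];hsv=cv2.cvtColor(im,cv2.COLOR_RGB2HSV).astype(int);V=hsv[...,2];S=hsv[...,1]
m=(V<60).astype(np.uint8);m=cv2.morphologyEx(m,cv2.MORPH_OPEN,np.ones((2,2)));u,v=proj(s,[.47,.222,.066])[0];print(u,v,s['pose'][:3,3].round(3))
n,l,st,ce=cv2.connectedComponentsWithStats(m)
i=min((i for i in range(1,n) if st[i,4]>100),key=lambda i:np.hypot(*(ce[i]-[u,v])))
c=max(cv2.findContours((l==i).astype(np.uint8),cv2.RETR_EXTERNAL,cv2.CHAIN_APPROX_NONE)[0],key=len)
print(st[i],cv2.minAreaRect((onz(s,c.reshape(-1,2),.066)[:,:2]*1000).astype(np.float32)))
```

```text
tilt axis x [-0.002 -0.001 -1.   ] yaw 90.95 turn -0.05 then shift cm [ 1.49  0.08 -0.01] j [ 0.33  0.02  1.44 -0.    1.68 -1.26] w 0.0941 F [0.64 0.27 0.24] t 11.0
254.8476727221237 182.31427049634013 [0.397 0.221 0.384]
[260 176   9  31 166] ((478.5799255371094, 230.8755340576172), (29.690444946289062, 7.7345099449157715), 1.4842478036880493)
```

View pics/w6.png

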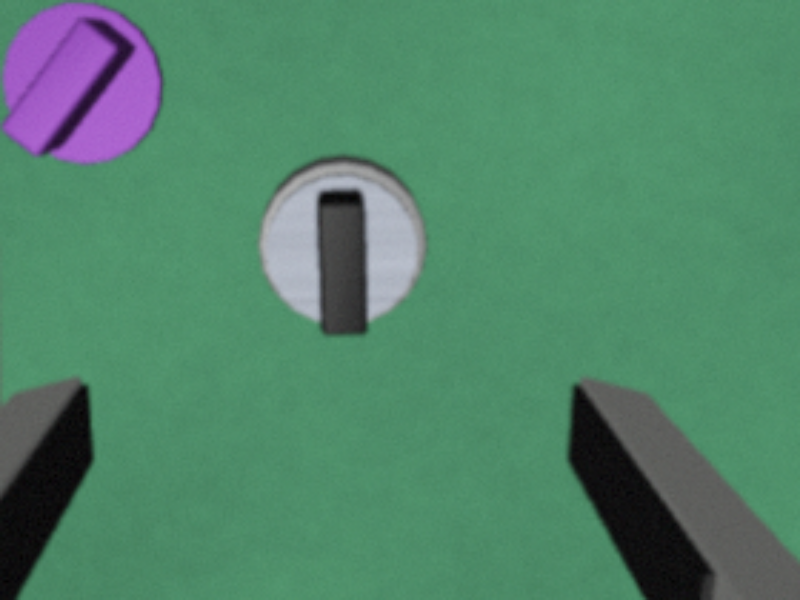

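Run:
```python
from h import *
s=np.load('w6.npy',allow_pickle=True).item();f=800/280
P=onz(s,[[140+u/f,90+v/f] for u,v in [(319,204),(365,204),(322,333),(367,333)]],.066)
print(P.round(4).tolist(),P.mean(0).round(4))
for a,b in((0,2),(1,3)): d=P[b]-P[a];print(np.hypot(*d[:2]).round(4),np.degrees(np.arctan2(d[1],d[0])).round(2))
c=P.mean(0); plan([c[0],c[1],.035],92)
# shading-based crosscheck: flange circle centre at z=.036 (crop 343,~247)
print(onz(s,[[140+343/f,90+247/f]],.036))
```

```text
[[0.4499, 0.2187, 0.066], [0.4497, 0.2338, 0.066], [0.4941, 0.2203, 0.066], [0.4939, 0.2356, 0.066]] [0.4719 0.2271 0.066 ]
0.0442 2.12
0.0442 2.35
tilt axis x [-0.001 -0.001 -1.   ] yaw 90.92 turn -1.08 then shift cm [17.02  0.59  0.18] j [ 0.33  0.02  1.44 -0.    1.68 -1.26] w 0.0943 F [-0.54  0.61 -0.09] t 11.05
[[0.47054446 0.22734223 0.036     ]]
```

{"api": "carry_out", "payload": {
  "targets": [
    [0, 0, 0, 0, -1.3],
    [0, 2, 0.6, 0.2, 0],
    [0, 3, 0, 0, 0],
    [0, 3, 0, 0, 0],
    [0, 3, 0, 0, 0],
    [0, 2.5, 0, 0, 0],
    [0, 1.5, 0, 0, 0],
    [0, 1, 0, 0, 0],
    [0, 0.7, 0, 0, 0],
    [0, 0, 0, 0, 0],
    [1, 0, 0, 0, 0],
    [1, 0, 0, 0, 0],
    [1, 0, 0, 0, 0],
    [1, 0, 0, 0, 0],
    [1, 0, 0, 0, 0],
    [1, 0, 0, 0, 0],
    [1, 0, 0, 0, 0],
    [1, 0, 0, 0, 0]
  ]
}}

```text
time: 12.85
tool_pos: [0.4719, 0.2283, 0.039]
ee_rot: [2.102, 1.571, 2.142]
wrist_force: [0.6, -0.2, 0.0]
width: 0.0332
```

{"api": "carry_out", "payload": {
  "targets": [
    [1, 0.1, 0, 0, 0],
    [1, 0, 0, 0, 0],
    [1, 0, 0, 0, 0],
    [1, 0, 0, 0, 0],
    [1, 0, 0, 0, 0],
    [1, 0, 0, 0, 0]
  ]
}}

```text
time: 13.45
tool_pos: [0.4719, 0.2281, 0.0378]
ee_rot: [-2.751, 1.57, -2.711]
wrist_force: [0.1, -0.9, -0.6]
width: 0.0158
```

{"api": "carry_out", "payload": {
  "targets": [
    [1, -0.5, 0, 0, 0],
    [1, -1, 0, 0, 0],
    [1, -2, 0, 0, 0],
    [1, -3, 0, 0, 0],
    [1, -2.5, 0, 0, 0],
    [1, 0, 0, 0, 0],
    [1, 0, 0, 0, 0]
  ]
}}

```text
time: 14.15
tool_pos: [0.4722, 0.2284, 0.1284]
ee_rot: [0.463, 1.569, 0.503]
wrist_force: [-0.5, -0.5, -1.9]
width: 0.016
```

Run:
```python
from h import *
plan([.5397,.030,.125],87.1)
```

```text
tilt axis x [ 0.001  0.001 -1.   ] yaw 92.3 turn 5.2 then shift cm [  0.34 -19.47   7.75] j [ 0.34  0.06  1.56  0.    1.53 -1.27] w 0.016 F [-0.49 -0.46 -1.87] t 14.15
```

{"api": "carry_out", "payload": {
  "targets": [
    [1, 0, 0, 0, 2.6],
    [1, 0, 0, 0, 2.6],
    [1, 0, -1.5, 0.6, 0],
    [1, 0, -2.5, 1, 0],
    [1, 0, -2.5, 1, 0],
    [1, 0, -2.5, 1, 0],
    [1, 0, -2.5, 1, 0],
    [1, 0, -2.5, 1, 0],
    [1, 0, -2.5, 1, 0],
    [1, 0, -2, 0.8, 0],
    [1, 0, -1, 0.35, 0],
    [1, 0, 0, 0, 0],
    [1, 0, 0, 0, 0],
    [1, 0, 0, 0, 0]
  ]
}}

```text
time: 15.55
tool_pos: [0.539, 0.0306, 0.1276]
ee_rot: [2.502, 1.57, 2.453]
wrist_force: [0.3, 0.8, -2.2]
width: 0.0156
```

Run:
```python
from h import *
plan([.5397,.030,.125],87.1)
s=snap('wrist');np.save('w7.npy',s,allow_pickle=True)
cv2.imwrite('pics/w7.png',cv2.cvtColor(cv2.resize(s['image'][90:330,110:400],(725,600)),cv2.COLOR_RGB2BGR))
```

```text
tilt axis x [-0.001  0.001 -1.   ] yaw 87.17 turn 0.07 then shift cm [ 0.26 -0.06  0.07] j [-0.05  0.09  1.52  0.    1.53 -1.57] w 0.0156 F [ 0.3   0.82 -2.15] t 15.55
```

View pics/w7.png

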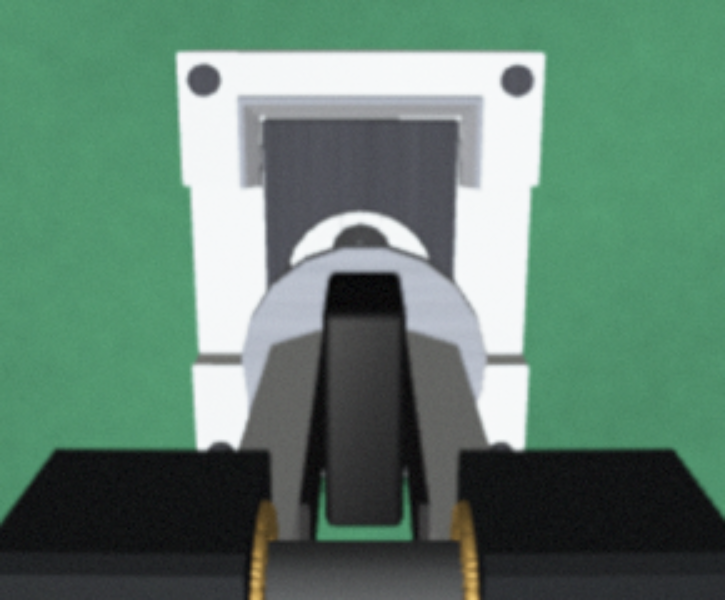

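Run:
```python
from h import *
s=np.load('w7.npy',allow_pickle=True).item();f=2.5
px=lambda a:[[110+u/f,90+v/f] for u,v in a]
b=onz(s,px([(328,316),(403,316),(330,524),(402,524)]),.1555);print('bar',b.round(4).tolist(),b.mean(0).round(4))
n=onz(s,px([(203,80),(517,80)]),.052);c=n.mean(0)+.061*np.array([np.cos(np.radians(2.9)),-np.sin(np.radians(2.9)),0]);print('nest',c.round(4))
e=onz(s,px([(360,246)]),.1255);print('flange near',e.round(4),'-> centre',(e+.028*np.array([.9987,-.0506,0])).round(4))
e=onz(s,px([(243,375),(486,375)]),.1255);print('flange sides',e.round(4).tolist())
e=onz(s,px([(264,120),(460,120)]),.054);print('plate edge',e.round(4).tolist(),(e.mean(0)+.05*np.array([.9987,-.0506,0])).round(4))
e=onz(s,px([(360,211)]),.054);print('hole near',(e+.0225*np.array([.9987,-.0506,0])).round(4))
```

```text
bar [[0.5166, 0.0265, 0.1555], [0.5173, 0.0404, 0.1555], [0.5603, 0.0242, 0.1555], [0.561, 0.0386, 0.1555]] [0.5388 0.0324 0.1555]
nest [0.5401 0.0309 0.052 ]
flange near [[0.5109 0.0326 0.1255]] -> centre [[0.5389 0.0312 0.1255]]
flange sides [[0.5398, 0.0045, 0.1255], [0.5425, 0.0597, 0.1255]]
plate edge [[0.4892, 0.0053, 0.054], [0.4921, 0.0627, 0.054]] [0.5406 0.0315 0.054 ]
hole near [[0.5403 0.0309 0.054 ]]
```

{"api": "carry_out", "payload": {
  "targets": [
    [1, 1, -0.1, 0.1, 0],
    [1, 1.5, 0, 0, 0],
    [1, 1.2, 0, 0, 0],
    [1, 0.6, 0, 0, 0],
    [1, 0, 0, 0, 0],
    [1, 0.4, 0, 0, 0],
    [1, 0.4, 0, 0, 0],
    [1, 0, 0, 0, 0]
  ]
}}

```text
time: 16.4
tool_pos: [0.5407, 0.0284, 0.077]
ee_rot: [0.153, 1.57, 0.102]
wrist_force: [0.2, 0.1, -1.3]
width: 0.0157
```

{"api": "carry_out", "payload": {
  "targets": [
    [1, 0.3, 0, 0, 0],
    [1, 0.3, 0, 0, 0],
    [1, 0.3, 0, 0, 0],
    [1, 0.2, 0, 0, 0],
    [1, 0.2, 0, 0, 0],
    [1, 0, 0, 0, 0]
  ]
}}

```text
time: 17.0
tool_pos: [0.5409, 0.0285, 0.0643]
ee_rot: [0.047, 1.57, -0.003]
wrist_force: [0.3, 0.4, 3.3]
width: 0.0153
```

{"api": "carry_out", "payload": {
  "targets": [
    [1, 0.15, 0, 0, 0],
    [1, 0.1, 0, 0, 0],
    [1, 0.1, 0, 0, 0],
    [1, 0, 0, 0, 0]
  ]
}}

```text
time: 17.4
tool_pos: [0.541, 0.0284, 0.0619]
ee_rot: [-0.024, 1.569, -0.074]
wrist_force: [-1.4, -1.3, 7.4]
width: 0.0156
```

{"api": "carry_out", "payload": {
  "targets": [
    [1, 0.05, 0, 0, 0],
    [1, 0, 0, 0, 4],
    [1, 0, 0, 0, 6],
    [1, 0, 0, 0, 6],
    [1, 0, 0, 0, 6],
    [1, 0, 0, 0, 6],
    [1, 0, 0, 0, 6],
    [1, 0, 0, 0, 6],
    [1, 0, 0, 0, 0]
  ]
}}

```text
time: 18.3
tool_pos: [0.5417, 0.029, 0.0618]
ee_rot: [1.028, 1.567, 0.278]
wrist_force: [-0.7, 0.5, 8.0]
width: 0.0157
```

Run:
```python
from h import *
plan([.541,.0284,.0615],-2.9);print(robot.get_obs()['wrist_torque'])
```

```text
tilt axis x [ 0.003  0.001 -1.   ] yaw 47.02 turn 49.92 then shift cm [ 0.03 -0.07  0.06] j [-0.05  0.14  1.6   0.    1.4  -0.87] w 0.0157 F [-0.66  0.48  8.01] t 18.3
[ 0.23523046  0.19193757 -0.00196789]
```

{"api": "carry_out", "payload": {
  "targets": [
    [1, 0, 0, 0, 6],
    [1, 0, 0, 0, 6],
    [1, 0, 0, 0, 6],
    [1, 0, 0, 0, 6],
    [1, 0, 0, 0, 6],
    [1, 0, 0, 0, 6],
    [1, 0, 0, 0, 6],
    [1, 0, 0, 0, 5],
    [1, 0, 0, 0, 3],
    [1, 0, 0, 0, 0],
    [1, 0, 0, 0, 0]
  ]
}}

```text
time: 19.4
tool_pos: [0.5414, 0.0289, 0.0618]
ee_rot: [1.849, 1.568, 0.228]
wrist_force: [-0.6, 1.2, 8.7]
width: 0.0159
```

Run:
```python
from h import *
plan([.541,.0284,.0615],-2.9);print(robot.get_obs()['wrist_torque'])
for c in('wrist','top'):
    s=snap(c);np.save(f'w8{c}.npy',s,allow_pickle=True)
    if c=='wrist':cv2.imwrite('pics/w8.png',cv2.cvtColor(cv2.resize(s['image'],(800,600)),cv2.COLOR_RGB2BGR))
```

```text
tilt axis x [ 0.003  0.001 -1.   ] yaw -2.87 turn 0.03 then shift cm [ 0.03 -0.04  0.05] j [-0.05  0.14  1.6   0.    1.4  -0.  ] w 0.0159 F [-0.61  1.22  8.71] t 19.4
[0.08542352 0.27026784 0.13031956]
```

View pics/w8.png

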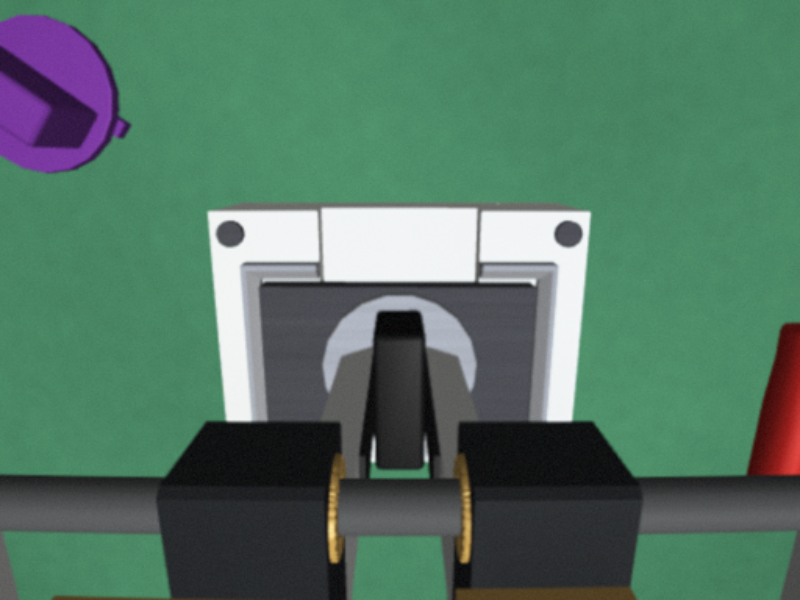

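{"api": "carry_out", "payload": {
  "targets": [
    [1, 0.05, 0, 0, 1.5],
    [1, 0.05, 0, 0, 1.5],
    [1, 0, 0, 0, 0],
    [1, 0, 0, 0, 0]
  ]
}}

```text
time: 19.9
tool_pos: [0.5415, 0.0288, 0.0618]
ee_rot: [1.732, 1.568, 0.06]
wrist_force: [-2.6, 0.3, 11.9]
width: 0.0163
```

Run:
```python
from h import *
for _ in range(3):
    plan([.541,.0284,.0615],-2.9);print(robot.get_obs()['wrist_torque'].round(3) if 1 else 0)
    robot.snapshot('wrist')
```

```text
tilt axis x [ 0.003  0.    -1.   ] yaw -5.79 turn -2.89 then shift cm [ 0.03 -0.05  0.04] j [-0.05  0.14  1.6   0.    1.4   0.05] w 0.0163 F [-2.65  0.26 11.85] t 19.9
[0.095 0.616 0.558]
tilt axis x [ 0.003  0.    -1.   ] yaw -5.79 turn -2.89 then shift cm [ 0.03 -0.05  0.04] j [-0.05  0.14  1.6   0.    1.4   0.05] w 0.0162 F [-2.68  0.51 11.03] t 19.95
[0.052 0.681 0.552]
tilt axis x [ 0.003  0.    -1.   ] yaw -5.79 turn -2.89 then shift cm [ 0.03 -0.05  0.04] j [-0.05  0.14  1.6   0.    1.4   0.05] w 0.0163 F [-2.08 -0.09 11.46] t 20.0
[0.129 0.633 0.559]
```

{"api": "carry_out", "payload": {
  "targets": [
    [1, 0, 0, 0, -1],
    [1, 0, 0, 0, 0],
    [1, 0, 0, 0, 0],
    [1, 0, 0, 0, 0],
    [1, 0, 0, 0, 0]
  ]
}}

```text
time: 20.55
tool_pos: [0.5415, 0.0288, 0.0618]
ee_rot: [1.775, 1.568, 0.12]
wrist_force: [-1.6, -0.0, 11.7]
width: 0.0158
```

Run:
```python
from h import *
plan([.541,.0284,.0615],-2.9);print(robot.get_obs()['wrist_torque'].round(3))
s=snap('wrist');np.save('w9.npy',s,allow_pickle=True)
cv2.imwrite('pics/w9.png',cv2.cvtColor(cv2.resize(s['image'][120:310,125:385],(800,585)),cv2.COLOR_RGB2BGR))
```

```text
tilt axis x [ 0.003  0.    -1.   ] yaw -4.82 turn -1.92 then shift cm [ 0.03 -0.05  0.05] j [-0.05  0.14  1.6   0.    1.4   0.03] w 0.0158 F [-1.61 -0.05 11.65] t 20.55
[0.149 0.661 0.366]
```

View pics/w9.png

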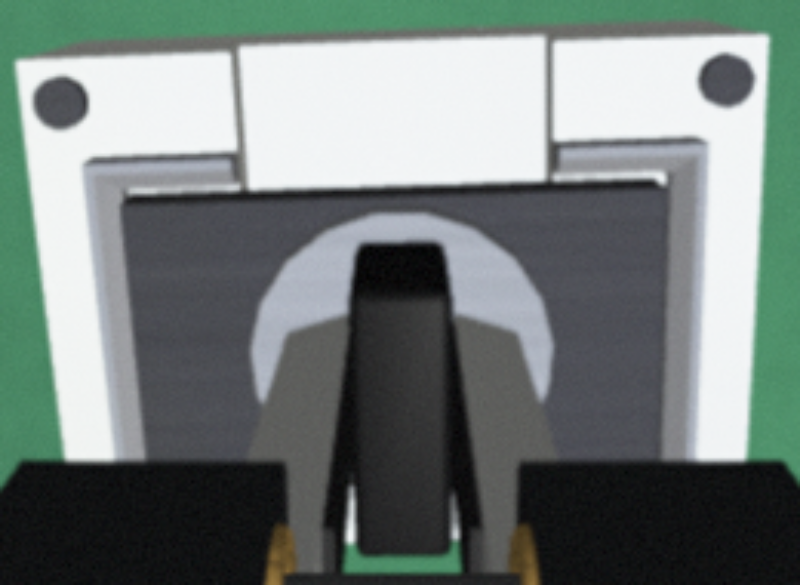

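Run:
```python
from h import *
robot.close_job()
```

```text
the job is handed in; nothing more can be done
```

I handed the job in at about 20.6 s of the 61 s allowed. The dark steel plate is laid and released in the nest pocket. The black-barred plug is pushed down flush and turned a quarter clockwise, still gripped and pressed.

**Plate:** after release it measured square with the nest, its yaw matching to about 0.2°. It was also centred to about 2 mm, with margins visible on both sides. The last picture still shows it inside the pocket.

**Plug, depth:** the fingertips stopped at 61.8 mm, the height expected with the flange on the plate. The upward push was about 11.7 N, more than the spring alone gives.

**Plug, twist:** the jaws turned about 92°. The wrist moment jumped from 0.13 to 0.55 N m at the stop. I then backed off 1°, leaving 0.37 N m held against it, with the jaws flat on the bar (opening 15.8 mm).

**Disagreements:**
- The camera and the arm differed by 1–2 mm sideways, so I aligned using positions relative to the nest.
- At mid-turn the twist moment briefly read about zero although the spring should have been engaged. The later readings at the stop were as expected.

**Not checked:** I never steered near the bin, screwdriver or jar, but I did not measure them again at the end.

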